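# Offer up the mating hinge leaf to the jamb and hold it for the pin

## Task

Pick out the loose hinge leaf whose single knuckle fits between the two knuckles of the leaf screwed to the wooden jamb block, and lift it off its cork rest. Bring it to the jamb leaf opened out flat, level and on the free side of the block, with its knuckle in the gap and all three knuckle holes lined up so that a pin could be pushed straight through. Finish while still holding it there in the gripper, steady and not pressing on the jamb leaf; leave the other leaf, the pin, the jar and the screwdriver where they are.

Things in the scene. Friction and masses are not known exactly. Their poses are not given: they have to be found in the camera images.
- leaf: Loose steel hinge leaf to use, 0.11-0.22 kg: plate 50 (x) by 60 (y) by 5 mm, ONE knuckle 24 mm across, 22 long in x, 14 mm through hole. Origin: centre of plate underside, z up. Hinge axis along x at y +46, z +12 mm; barrel and plate undersides level. Starts flat on a cork rest; its long edges overhang 11 mm each: grip from above across the 50 mm width near y +6 mm (mass centre y about +16)
- leaf_bore (a point): Centre of the hole through the loose leaf's knuckle; x along the hole (axes as leaf).
- jamb: Fixed wooden block 90 (x) by 60 (y) by 70 mm high; steel leaf 60 by 56 by 5 mm screwed on top. Origin: centre of block underside, z up. TWO knuckles 24 mm across, 16 long, hole 14, overhang the -y side, 28 mm gap between, open air below. Hinge axis along x at y -48, z 82 mm. Matched, the loose leaf's axes are parallel to these, its plate on the -y side, underside 70 mm up; it can come from above.
- jamb_bore (a point): Point on the jamb's hinge axis midway between its two knuckles, where the loose knuckle's hole centre must be; x along the axis (axes as jamb). In place, the loose plate's edge lies 16 mm from the axis, 4 mm clear of the jamb knuckles.
- rest_a: Fixed cork rest under the leaf to use: 28 (x) by 50 (y) by 25 mm high, on the bench, axes parallel to the leaf's. Origin: centre of its underside, 12 mm to +y of the leaf's origin. An equal rest carries the other leaf; the two may be swapped.
- other_leaf: Bystander: a second loose steel leaf with the same 50 by 60 by 5 mm plate but TWO 16 mm long knuckles with an 18 mm gap, so it does not fit; lies on an equal cork rest. Origin and axes as for leaf. The two rests may be swapped.
- pin: Bystander: loose steel hinge pin, 10 mm thick, 110 mm long with a 19 mm square head, lying along its y in a fixed grey tray 50 by 140 by 18 mm. Origin: under its middle.
- jar: Bystander: small pale translucent jar with black cap, 60 mm across, 75 mm high. Origin: centre of its underside.
- driver: Bystander: screwdriver with black handle lying on the bench along its x. Origin: its underside, near the middle.
Mind the look-alikes: they are no part of the job. Leave any orange look-alike of the leaf alone. Of the things that look like the jamb, take the one that is farthest to the robot's left at the start.

How it is judged:
By the outcome, as a careful person would: the job done as asked, in the order asked, and still so for the second after the job is handed in, while the arm keeps its last pose, push and grip.
It also fails if it takes over 38 s, if anything falls off the work surface, if the arm or the gripper's body presses on something with over 40 N, if the wrist force passes 120 N, or if a joint passes its speed limit or range.

## Robot

A 7-joint arm with a two-finger parallel gripper is mounted at the origin on the work surface. World frame = base frame: x ahead of the robot, y to its left, z up, the work surface at z = 0. Lengths are in mm, angles in rad, forces in N, time in s.
With the tool pointing down it reaches from about 425 to 825 mm from the base axis. Payload 3.6 kg.
Tool frame: the origin (TCP) lies between the finger pads; the fingertips stand env.tcp_to_tips ahead of it and the grasp point (between the pads) lies 2 mm behind it (env.tcp_to_tips is the distance from the TCP to the fingertips, in mm); z points along the fingers, y is the line along which they close (so a half turn about z gives the same grasp; the last joint's range is limited). The gripper opens to 93 mm and grips with 3 to 60 N. Pads are 15 mm wide; open, the fingers measure 128 mm over their backs; the gripper's body (75 mm by 188 mm) begins 65 mm behind the grasp point.
Start: joints at [1.262, 0.615, -0.013, 1.423, 0.008, 1.103, -0.04], TCP at [180.768, -624.329, 235.64] pointing down, gripper open.
Joint ranges: [-3.12, 3.12], [-0.3, 2.06], [-1.34, 1.32], [0.26, 2.42], [-1.36, 4.5], [0.01, 1.98], [-2.84, 2.84]. Speed limits (rad/s): [2.79, 2.79, 3.14, 3.14, 3.14, 3.14, 3.14].

## Interface

Orientations are given as [roll, pitch, yaw] about the fixed x, y, z axes, in that order (R = Rz(yaw) Ry(pitch) Rx(roll)).
In Python, from cell import telemetry, viewer, ticket, env gives the robot as it stands.
- The arm moves only by the tool jog_arm, never from a script. Its argument "commands" is text: rows parted by semicolons, each of 6 numbers parted by spaces: the shift along the tool's x, y, z in units of 25 mm (1.0 is 25 mm), then the turn, a rotation vector about the tool's x, y, z in rad. In form: tx ty tz rx ry rz; .... A call has 1 to 20 rows; each row shifts and turns the commanded pose from where the row before left it, along the tool's axes as they then stand; what a row does not reach is not made up. A row lasts 1/12 s, in which the tool goes at most 41.7 mm and 7.16 degrees, less where a joint would pass 70% of its speed; a pose out of reach is approached as far as the arm can. A call is refused whole if a number of a shift passes 1 or a number of a turn 0.125, either way. A call with a gripper value outside its range is refused whole. "fingers" is the finger opening in mm, from 0 to 93, set as the call begins (left out, the last holds). The fingers move at their own pace and stop on an object; the grip force is fixed at half the most. Time passes only in rows, so rows that do not move let the fingers close. It gives the time, the measured TCP pose, the force, the opening and the grip force at its end, in the units of the state.
- telemetry.read_state(): the state, without advancing time (a new reading comes with each control period).
- viewer.grab_frame(name): name is "scene" or "top"; returns a dict with "frame" (480x640x3 uint8, red, green, blue), "depth" (480x640 float32, mm along the optical axis (not along the pixel's ray), 0 where there is no reading), "vfov" (degrees; the focal length in pixels is half the picture's height over the tangent of half this angle, whatever the lens; pixels are square), "cx", "cy" (the principal point, pixels), "R" (3x3) and "t" (3): a world point X has camera coordinates R X + t. Camera axes: x right, y down, z forward; pixel columns grow to the right and rows downward; lengths in mm; the calibration is good to about 2 mm. A picture is of the moment at which its call begins.
- ticket.hand_in(): hands the job in; it is judged then, once.
The state is a dict: "t": time; "joints": joint angles; "joint_velocities": joint speeds; "joint_efforts": joint torques, N m; "position": TCP position; "tcp_rot": TCP orientation; "force": force on the tool from outside, world axes, zero at the start; "torque": the same for the moment, N m; "grip_width": finger opening in mm; "grasp_force": force on a finger pad.
Only numpy, scipy, OpenCV 4.12 (cv2) and the standard library are available. Lean on these libraries where they do the work, as an engineer would, in place of code of your own. Each camera call takes 0.05 s, during which the arm holds its last target. There are 200 camera calls.

## Working session

There is one attempt and no reset: what is moved stays moved. The work goes in short steps, Python scripts to look and compute and a tool call to move; the robot and the scene stay as the last step left them, time stands still between calls to the robot, and variables do not carry over. Pictures are saved under pics/ and viewed, at most 10 in all, crops included, and the job is handed in when it is done.

Besides the shell and the picture viewer there is one more tool, called after "Call:" as a command line: name --argument value ..., lists and objects as JSON in quotes. jog_arm: Moves the arm, as the interface text tells. Its arguments: {"type":"object","properties":{"commands":{"type":"string"},"fingers":{"type":"number"}},"required":["commands"]}

```bash
mkdir -p pics; cat > h.py <<'E'
import numpy as np, cv2
from cell import telemetry, viewer, ticket, env
def grab(n):
    g=viewer.grab_frame(n); d=g["depth"].astype(float); f=240/np.tan(np.radians(g["vfov"])/2)
    v,u=np.mgrid[0:480,0:640]
    P=np.stack([(u-g["cx"])/f*d,(v-g["cy"])/f*d,d],-1)
    W=(P-np.array(g["t"]))@np.array(g["R"]); W[d==0]=np.nan
    return g,W
E
python3 - <<'E'
from h import *
print(env.tcp_to_tips, {k:v for k,v in telemetry.read_state().items() if k in("position","tcp_rot","t","grip_width","joints")})
for n in("top","scene"):
    g,W=grab(n); cv2.imwrite(f"pics/{n}0.png",g["frame"][...,::-1]); np.savez(f"{n}0.npz",W=W,f=g["frame"])
    print(n,np.array(g["R"]).round(3).tolist(),np.array(g["t"]).round(0),g["vfov"])
E
```

```text
17.0 {'t': 0.0, 'joints': array([ 1.26250458,  0.61589202, -0.01263564,  1.42488708,  0.0081098 ,
        1.10338469, -0.04039757]), 'position': array([ 180.56053302, -623.64503977,  234.50263476]), 'tcp_rot': array([-3.13907198e+00,  3.31941812e-05,  2.81880829e-01]), 'grip_width': 92.70895082744966}
top [[-0.139, -0.99, -0.005], [-0.968, 0.137, -0.212], [0.21, -0.024, -0.977]] [   2.  599. 1091.] 46.87227141786719
scene [[0.472, 0.882, 0.016], [0.553, -0.282, -0.784], [-0.687, 0.379, -0.62]] [-215. -281. 1384.] 49.40787897714273
```

View pics/top0.png

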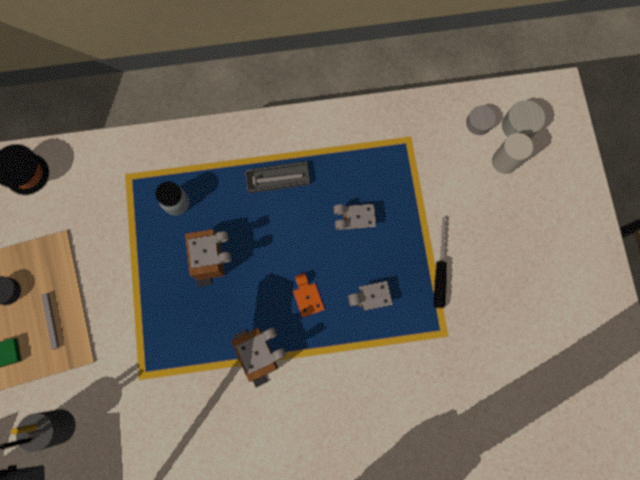

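View pics/scene0.png

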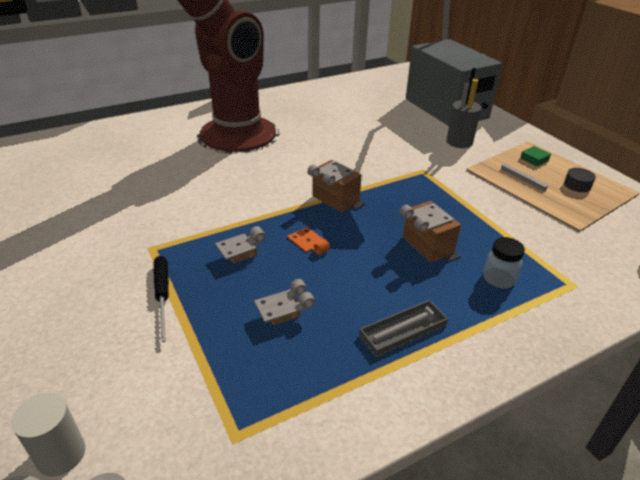

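Candidates for the leaf, in top-view pixels: grey at (373,296), which looks single-knuckled; grey at (357,216), two knuckles; orange at (308,295), excluded. Candidates for the jamb: (206,253) and (257,353). I'll crop close and measure them all.

```bash
python3 - <<'E'
from h import *
T=np.load("top0.npz");S=np.load("scene0.npz")
for n,p in dict(leaf=(376,296),knL=(354,299),oth=(360,216),jA=(206,253),jB=(257,353),orange=(310,298)).items():
    print(n,T["W"][p[1],p[0]].round(0))
def c(f,x,y,w,h): return cv2.resize(f[y:y+h,x:x+w][...,::-1],(400,300),interpolation=cv2.INTER_CUBIC)
t,s=T["f"],S["f"]
cv2.imwrite("pics/crop0.png",np.vstack([np.hstack([c(t,340,270,64,48),c(s,206,220,72,54)]),np.hstack([c(t,172,222,80,60),c(s,390,190,80,60)])]))
# leaf top pts (both views) and jamb top-plate pts: fit min area rect
for n,D in(("top",T),("scene",S)):
    W=D["W"]
    for nm,ctr,zl in (("leaf",T["W"][296,376],(27,34)),("jamb",T["W"][253,206],(72,79))):
        d=np.hypot(W[...,0]-ctr[0],W[...,1]-ctr[1])
        m=(d<60)&(W[...,2]>zl[0]-3)&(W[...,2]<zl[1]+3)
        q=W[m]; r=cv2.minAreaRect(q[:,:2].astype(np.float32)); print(n,nm,m.sum(),np.round(r[0],1),np.round(r[1],1),round(r[2],1),np.median(q[:,2]).round(1))
        k=(d<90)&(W[...,2]>zl[1]+4)&(W[...,2]<zl[1]+25); 
        if k.any(): q=W[k]; r=cv2.minAreaRect(q[:,:2].astype(np.float32)); print("  knuckle",k.sum(),q.mean(0).round(1),np.round(r[0],1),np.round(r[1],1),round(r[2],1),q[:,2].max().round(1))
E
```

```text
leaf [nan nan nan]
knL [ 470. -140.   46.]
oth [ 649. -182.   26.]
jA [604. 150.  72.]
jB [388.  69.  76.]
orange [490. -50.   4.]
top leaf 0 [0. 0.] [0. 0.] 0.0 nan
top jamb 1049 [608.3 145.6] [88.8 89.1] 2.1 73.5
  knuckle 181 [609.  111.6  90.4] [609.3 112.4] [59.5 23.6] 1.5 97.1
scene leaf 0 [0. 0.] [0. 0.] 0.0 nan
scene jamb 906 [611.1 144.4] [91.5 91.1] 0.4 74.9
  knuckle 201 [613.6 107.3  90. ] [611.9 110.7] [61.7 25.9] 2.2 96.0
  return _methods._mean(a, axis=axis, dtype=dtype,
  ret = ret.dtype.type(ret / rcount)
```

View pics/crop0.png

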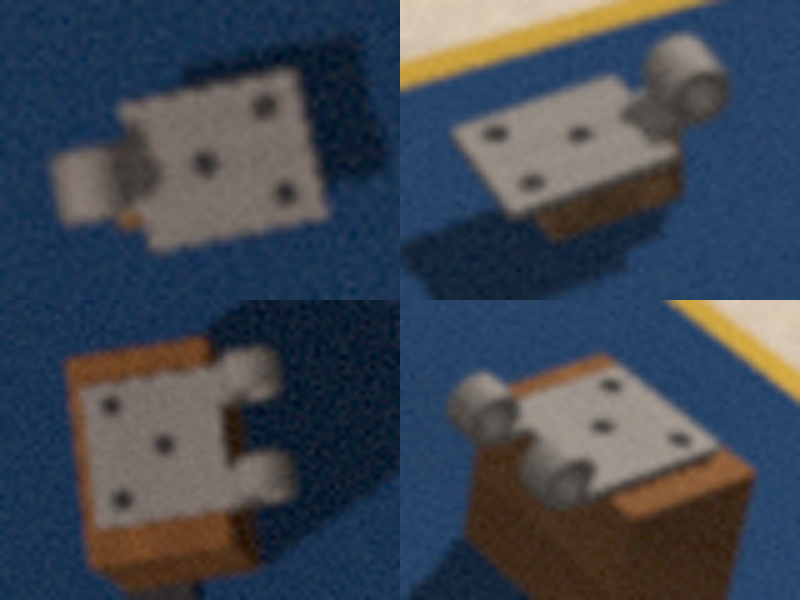

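Top left and right show the single-knuckle grey leaf (top-view 373,296). The bottom row shows the jamb at (206,253), with y≈150 against 69 for the look-alike, so it is the one farthest left. Next I fit model silhouettes to both views.

```bash
cat >> h.py <<'E'
from scipy.optimize import minimize
def box(x0,x1,y0,y1,z0,z1): return np.array([[x,y,z] for x in(x0,x1) for y in(y0,y1) for z in(z0,z1)],float)
def cyl(x0,x1,y,z,r=12):
    a=np.linspace(0,2*np.pi,32,endpoint=False)
    return np.array([[x,y+r*np.cos(t),z+r*np.sin(t)] for x in(x0,x1) for t in a])
LEAF=[box(-25,25,-30,30,0,5),cyl(-11,11,46,12),box(-11,11,30,46,0,5)]
JAMB=[box(-30,30,-28,28,70,75)]+[p for s in(-1,1) for p in(cyl(*sorted((s*14,s*30)),-48,82),box(*sorted((s*14,s*30)),-48,-28,70,75))]
JK=[JAMB[1],JAMB[3]]; JPLATE=JAMB
def proj(g,X):
    f=240/np.tan(np.radians(g["vfov"])/2); c=X@np.array(g["R"]).T+np.array(g["t"])
    return np.c_[c[:,0]/c[:,2]*f+g["cx"],c[:,1]/c[:,2]*f+g["cy"]]
def grey(f,thr=.28):
    f=cv2.GaussianBlur(f,(3,3),0).astype(float); mx=f.max(2); return ((mx-f.min(2))<thr*mx)&(mx>38)
def sil(g,parts,p):
    x,y,z,a=p; R=np.array([[np.cos(a),-np.sin(a),0],[np.sin(a),np.cos(a),0],[0,0,1]])
    m=np.zeros((480*4,640*4),np.uint8)
    for q in parts:
        h=cv2.convexHull(((proj(g,q@R.T+[x,y,z])+.5)*4).astype(np.float32)).round().astype(np.int32)
        cv2.fillConvexPoly(m,h,1)
    return m
def fit(gs,parts,p0,masks,pad=8):
    x0=np.array(p0,float); sc=[]
    for g,mk in zip(gs,masks):
        u,v=np.nonzero(sil(g,parts,x0))[::-1]; b=[max(0,u.min()//4-pad),u.max()//4+pad,max(0,v.min()//4-pad),v.max()//4+pad]
        sc.append((b,mk.astype(np.float32)))
    def cost(d):
        p=x0+[d[0],d[1],0,d[2]/30]; c=0
        for g,(b,mk) in zip(gs,sc):
            s=cv2.resize(sil(g,parts,p).astype(np.float32),(640,480),interpolation=cv2.INTER_AREA)[b[2]:b[3],b[0]:b[1]]
            t=mk[b[2]:b[3],b[0]:b[1]]; c+=np.abs(s-t).sum()/s.sum()
        return c
    r=minimize(cost,[0,0,0],method="Nelder-Mead",options=dict(initial_simplex=[[0,0,0],[5,0,0],[0,5,0],[0,0,5]],xatol=.05,fatol=1e-4))
    return x0+[r.x[0],r.x[1],0,r.x[2]/30],r.fun/len(gs)
E
python3 - <<'E'
from h import *
gs=[viewer.grab_frame(n) for n in("top","scene")]; mk=[grey(g["frame"]) for g in gs]
for nm,parts,p0 in(("leaf",LEAF,(478,-187,25,-.2)),("jamb",JAMB,(610,159,0,.03))):
    for lab,idx in(("top",[0]),("scene",[1]),("both",[0,1])):
        p,c=fit([gs[i] for i in idx],parts,p0,[mk[i] for i in idx])
        if lab!="both": p,c=fit([gs[i] for i in idx],parts,p,[mk[i] for i in idx])
        print(nm,lab,p.round(3),round(c,3))
    for i,g in enumerate(gs):
        m=cv2.resize(sil(g,parts,p),(640,480)); o=g["frame"].copy()
        e=cv2.morphologyEx(m,cv2.MORPH_GRADIENT,np.ones((2,2),np.uint8))>0; o[mk[i]]=(o[mk[i]]//2+[0,100,0]).astype(np.uint8); o[e]=[255,0,0]
        u,v=[int(t.mean()) for t in np.nonzero(m)[::-1]]
        cr=cv2.resize(o[v-30:v+30,u-40:u+40][...,::-1],(400,300),interpolation=cv2.INTER_NEAREST)
        cv2.imwrite(f"pics/_{nm}{i}.png",cr)
I=lambda s:cv2.imread(f"pics/_{s}.png")
cv2.imwrite("pics/fit0.png",np.vstack([np.hstack([I("leaf0"),I("leaf1")]),np.hstack([I("jamb0"),I("jamb1")])]))
E
```

```text
leaf top [ 4.73682e+02 -1.86595e+02  2.50000e+01  4.90000e-02] 0.089
leaf scene [ 4.72620e+02 -1.86344e+02  2.50000e+01  6.90000e-02] 0.525
leaf both [ 4.73152e+02 -1.86324e+02  2.50000e+01  4.80000e-02] 0.167
jamb top [6.09340e+02 1.56486e+02 0.00000e+00 2.10000e-02] 0.176
jamb scene [6.07815e+02 1.61699e+02 0.00000e+00 2.00000e-02] 0.2
jamb both [6.08395e+02 1.59228e+02 0.00000e+00 4.00000e-02] 0.209
```

View pics/fit0.png

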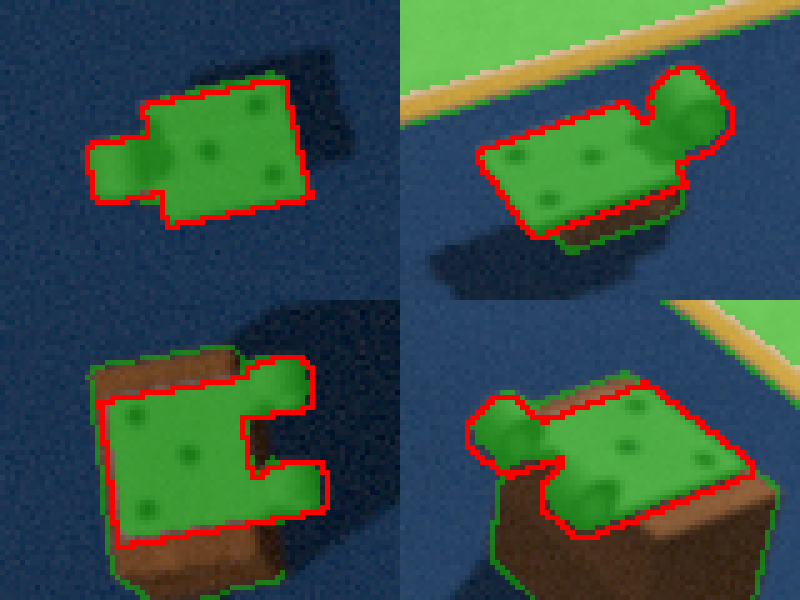

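The leaf fit is tight: (473.2,-186.3), yaw 0.05. The jamb y differs between views (156 and 162), so I'll refine it later by comparing it with the held leaf. Now I turn the tool and travel to above the leaf.

Call:
jog_arm --commands "0 0 0 0 0 -0.1215;0 0 0 0 0 -0.1215;0 0 0 0 0 -0.1215;0 0 0 0 0 -0.1215;0 0 0 0 0 -0.1215;0 0 0 0 0 -0.1215;0 0 0 0 0 -0.1215;0 0 0 0 0 -0.1215;0 0 0 0 0 -0.1215;0 0 0 0 0 -0.1215;0 0 0 0 0 -0.1215;0.86 0.62 0.12 0 0 0;0.86 0.62 0.12 0 0 0;0.86 0.62 0.12 0 0 0;0.86 0.62 0.12 0 0 0;0.86 0.62 0.12 0 0 0;0.86 0.62 0.12 0 0 0;0.86 0.62 0.12 0 0 0;0.86 0.62 0.12 0 0 0;0.86 0.62 0.12 0 0 0" --fingers 93

```text
t: 1.87
position: [311.3, -423.3, 208.5]
tcp_rot: [-3.141, -0.0, 1.618]
force: [0.4, -0.3, -0.3]
grip_width: 93.0
grasp_force: 0.0
```

Call:
jog_arm --commands "0.86 0.62 0.12 0 0 0;0.86 0.62 0.12 0 0 0;0.86 0.62 0.12 0 0 0;0.86 0.62 0.12 0 0 0;0.86 0.62 0.12 0 0 0;0.86 0.62 0.12 0 0 0;0.86 0.62 0.12 0 0 0;0.86 0.62 0.12 0 0 0;0.86 0.62 0.12 0 0 0;0.86 0.62 0.12 0 0 0;0.86 0.62 0.12 0 0 0;0 0 0 0 0 0;0 0 0 0 0 0"

```text
t: 2.95
position: [470.6, -178.5, 175.5]
tcp_rot: [-3.141, -0.001, 1.622]
force: [-0.1, 0.0, 0.3]
grip_width: 93.4
grasp_force: 0.0
```

Call:
jog_arm --commands "-0.08 0.09 0.6 0 0 0;0 0 0.6 0 0 0;0 0 0.6 0 0 0;0 0 0.6 0 0 0;0 0 0.6 0 0 0;0 0 0.6 0 0 0;0 0 0.6 0 0 0;0 0 0.6 0 0 0;0 0 0.5 0 0 0;0 0 0.3 0 0 0;0 0 0.2 0 0 0;0 0 0.16 0 0 0;0 0 0 0 0 0;0 0 0 0 0 0"

```text
t: 4.12
position: [472.5, -182.3, 27.0]
tcp_rot: [3.141, 0.0, 1.618]
force: [-0.1, -0.0, -0.4]
grip_width: 92.8
grasp_force: 0.0
```

Call:
jog_arm --commands "0.1 0.02 0.06 0 0 0;0 0 0 0 0 0;0 0 0 0 0 0"

```text
t: 4.37
position: [473.0, -179.2, 25.5]
tcp_rot: [3.141, 0.0, 1.619]
force: [-0.6, 0.4, -0.0]
grip_width: 92.8
grasp_force: 0.0
```

Call:
jog_arm --commands "0 0 0 0 0 0;0 0 0 0 0 0;0 0 0 0 0 0;0 0 0 0 0 0;0 0 0 0 0 0;0 0 0 0 0 0;0 0 0 0 0 0;0 0 0 0 0 0;0 0 0 0 0 0;0 0 0 0 0 0" --fingers 40

```text
t: 5.2
position: [472.9, -179.5, 25.2]
tcp_rot: [3.141, 0.0, 1.618]
force: [0.4, -0.7, -1.3]
grip_width: 49.4
grasp_force: 30.0
```

Call:
jog_arm --commands "0 0 -0.2 0 0 0;0 0 -0.4 0 0 0;0 0 -0.6 0 0 0;0 0 -0.6 0 0 0;0 0 -0.6 0 0 0;0 0 -0.6 0 0 0;0 0 -0.6 0 0 0;0 0 -0.5 0 0 0;0 0 -0.4 0 0 0;0 0 -0.2 0 0 0;0 0 0 0 0 0;0 0 0 0 0 0"

```text
t: 6.2
position: [472.4, -179.4, 142.7]
tcp_rot: [-3.141, 0.0, 1.618]
force: [0.6, -0.2, -0.9]
grip_width: 49.1
grasp_force: 30.0
```

```bash
python3 - <<'E'
from h import *
gs=[viewer.grab_frame(n) for n in("top","scene")]; mk=[grey(g["frame"]) for g in gs]
st=telemetry.read_state(); print(st["position"].round(1),st["tcp_rot"],st["force"],st["torque"])
# jamb: tighter wood rejection, vary plate offset
mj=[grey(g["frame"],.22) for g in gs]
for o in(-2,0,2,4):
    parts=[p.copy() for p in JAMB]; parts[0][:,1]+=o
    r=[]
    for i in(0,1):
        p,c=fit([gs[i]],parts,(609,159,0,.03),[mj[i]]); p,c=fit([gs[i]],parts,p,[mj[i]]); r+=[p[[0,1,3]].round(3).tolist(),round(c,3)]
    print(o,r)
I=[]
for g in gs:
    u,v=proj(g,np.array([[473,-160,150.]]))[0].astype(int); I.append(cv2.resize(g["frame"][v-60:v+60,u-80:u+80][...,::-1],(400,300),interpolation=cv2.INTER_CUBIC))
cv2.imwrite("pics/held.png",np.hstack(I))
E
```

```text
[ 472.1 -179.3  142. ] [-3.14000121e+00 -6.36239254e-04  1.61838026e+00] [-0.32793002 -0.10393247 -1.43355906] [-0.08981043 -0.0931472   0.01434715]
-2 [[609.691, 157.901, 0.021], np.float64(0.164), [607.274, 161.898, 0.032], np.float64(0.19)]
0 [[608.99, 156.401, 0.027], np.float64(0.185), [606.571, 162.019, 0.05], np.float64(0.216)]
2 [[609.199, 153.994, 0.022], np.float64(0.208), [606.809, 162.172, 0.048], np.float64(0.238)]
4 [[608.869, 158.663, 0.029], np.float64(0.243), [606.768, 162.168, 0.053], np.float64(0.265)]
```

View pics/held.png

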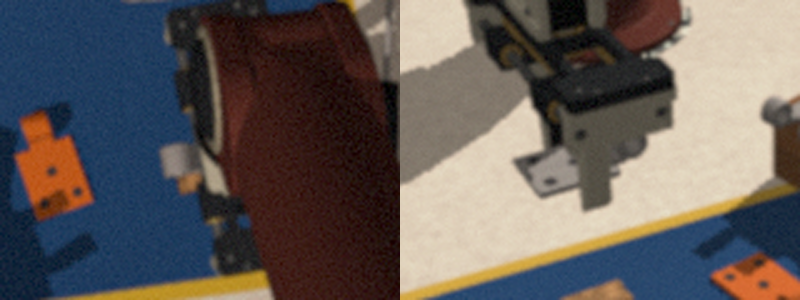

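The leaf is held level. Its knuckle shows at top-crop (180,160) and behind the finger in the scene crop at (630,145). I'll refine the jamb once more using the whole block's silhouette against the blue mat.

```bash
python3 - <<'E'
from h import *
gs=[viewer.grab_frame(n) for n in("top","scene")]
mk=[]
for g in gs:
    f=cv2.GaussianBlur(g["frame"],(3,3),0).astype(float); mk.append(f[...,2]<1.2*np.maximum(f[...,0],f[...,1]))
BL=box(-45,45,-30,30,0,70); I=[]
for o in(0,-2):
    parts=[p.copy() for p in JAMB]+[BL]; parts[0][:,1]+=o
    for idx in([0],[1],[0,1]):
        G=[gs[i] for i in idx];M=[mk[i] for i in idx]
        p,c=fit(G,parts,(609,159,0,.03),M); p,c=fit(G,parts,p,M); print(o,idx,p.round(3),round(c,3))
for i,g in enumerate(gs):
    o=cv2.resize(g["frame"],None,fx=4,fy=4,interpolation=cv2.INTER_CUBIC)
    for q,col in((JAMB[0],(255,0,0)),(JAMB[1],(0,255,0)),(JAMB[3],(0,255,0)),(BL,(255,255,0))):
        e=cv2.morphologyEx(sil(g,[q],p),cv2.MORPH_GRADIENT,np.ones((2,2),np.uint8))>0; o[e]=col
    u,v=(proj(g,np.array([[609,145,50.]]))[0]*4).astype(int); I.append(cv2.resize(o[v-150:v+150,u-150:u+150][...,::-1],(400,400)))
cv2.imwrite("pics/jfit.png",np.hstack(I))
E
```

```text
0 [0] [6.08979e+02 1.61008e+02 0.00000e+00 3.20000e-02] 0.073
0 [1] [ 6.09499e+02  1.60556e+02  0.00000e+00 -2.60000e-02] 0.149
0 [0, 1] [6.09170e+02 1.61094e+02 0.00000e+00 1.80000e-02] 0.113
-2 [0] [6.08979e+02 1.61008e+02 0.00000e+00 3.20000e-02] 0.073
-2 [1] [6.08507e+02 1.61309e+02 0.00000e+00 1.00000e-03] 0.144
-2 [0, 1] [6.09203e+02 1.60926e+02 0.00000e+00 1.80000e-02] 0.111
```

View pics/jfit.png

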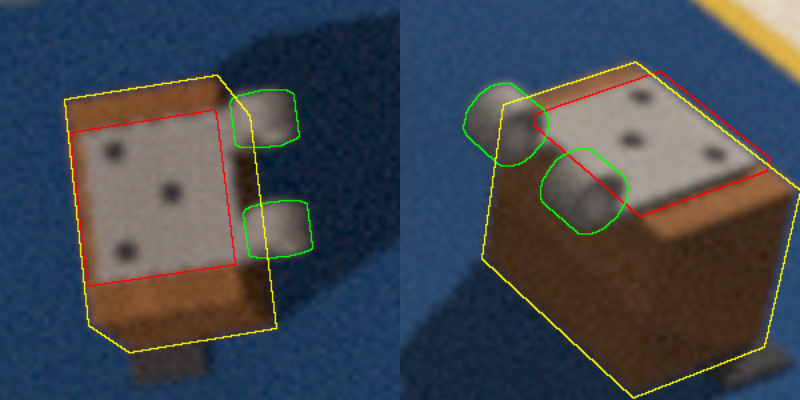

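The block outline fits cleanly: jamb (609.2,161.0), yaw about 0.027, bore near (610.5,113,82). The TCP target is about (611.6,73.9,70.2) with yaw 1.598. I'm moving to hover above it.

Call:
jog_arm --commands "0.3 0.18 0 0 0 0;0.6 0.37 0 0 0 0;0.75 0.46 0 0 0 0;0.75 0.46 0 0 0 0;0.75 0.46 0 0 0 0;0.75 0.46 0 0 0 0;0.75 0.46 0 0 0 0;0.75 0.46 0 0 0 0;0.75 0.46 0 0 0 0;0.75 0.46 0 0 0 0;0.75 0.46 0 0 0 0;0.75 0.46 0 0 0 0;0.75 0.46 0 0 0 0;0.45 0.28 0 0 0 0;0.25 0.15 0 0 0 0.02;0 0 0.4 0 0 0;0 0 0.5 0 0 0;0 0 0.38 0 0 0;0 0 0 0 0 0;0 0 0 0 0 0"

```text
t: 8.07
position: [610.9, 72.2, 109.6]
tcp_rot: [-3.139, 0.001, 1.597]
force: [-0.2, 0.6, -1.0]
grip_width: 49.7
grasp_force: 30.0
```

```bash
python3 - <<'E'
from h import *
st=[telemetry.read_state()]
I=[]
for n in("top","scene"):
    g=viewer.grab_frame(n); st.append(telemetry.read_state()); o=cv2.resize(g["frame"],None,fx=4,fy=4,interpolation=cv2.INTER_CUBIC)
    s=st[-1]; a=s["tcp_rot"][2]-np.pi/2; P=s["position"]
    off=np.array([-np.sin(a),np.cos(a)])*(-6.9); lp=(P[0]+off[0],P[1]+off[1],P[2]-.2,a)
    for q,col in zip(LEAF,((255,0,0),(0,255,0))):
        e=cv2.morphologyEx(sil(g,[q],lp),cv2.MORPH_GRADIENT,np.ones((2,2),np.uint8))>0; o[e]=col
    for q in JK:
        e=cv2.morphologyEx(sil(g,[q],(609.2,161,0,.027)),cv2.MORPH_GRADIENT,np.ones((2,2),np.uint8))>0; o[e]=(255,255,0)
    u,v=(proj(g,np.array([[609,105,90.]]))[0]*4).astype(int); I.append(cv2.resize(o[v-140:v+140,u-140:u+140][...,::-1],(400,400)))
for s in st: print(s["position"].round(1),s["tcp_rot"].round(4))
cv2.imwrite("pics/hover.png",np.hstack(I))
E
```

```text
[610.9  72.2 109.6] [-3.1390e+00  1.1000e-03  1.5967e+00]
[611.6  72.7 110.5] [-3.141e+00  5.000e-04  1.597e+00]
[612.   73.1 111. ] [3.1411e+00 1.0000e-04 1.5973e+00]
```

View pics/hover.png

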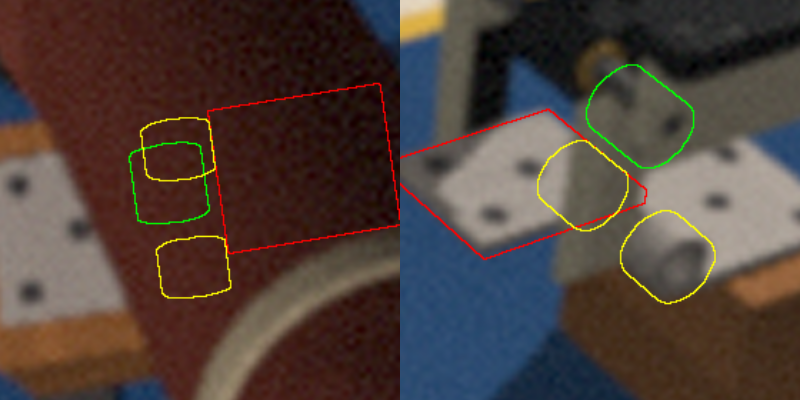

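Top view: the arm hides the knuckles. Scene view: the plate's lower-left edges (crop 400–550, 180–260) are visible and close to the red prediction. I'll quantify the offset using only those edges.

```bash
python3 - <<'E'
from h import *
ps=[];fr=[]
for _ in range(6):
    g=viewer.grab_frame("scene"); s=telemetry.read_state(); ps.append(np.r_[s["position"],s["tcp_rot"][2]]); fr.append(g["frame"].astype(float))
m=np.mean(ps,0); print(m.round(2),np.std(ps,0).round(2),s["force"].round(2)); a=m[3]-np.pi/2
f=np.mean(fr,0); nb=(f[...,2]<1.2*np.maximum(f[...,0],f[...,1])).astype(np.float32)
soft=np.clip((1.35-f[...,2]/np.maximum(f[...,0],f[...,1]))/.3,0,1).astype(np.float32)
L0=np.array([m[0]+6.9*np.sin(a),m[1]-6.9*np.cos(a),m[2]-.2,a])
R=np.array([[np.cos(a),-np.sin(a),0],[np.sin(a),np.cos(a),0],[0,0,1]])
# ROI: around bottom end edge y=-30 (x -15..25) and front edge x=25 (y -30..-8)
roi=np.zeros((480,640),np.uint8)
for A,B in(((-20,-30,2),(25,-30,2)),((25,-30,2),(25,-9,2))):
    p,q=proj(g,np.array([A,B],float)@R.T+L0[:3]).round().astype(int); cv2.line(roi,tuple(map(int,p)),tuple(map(int,q)),1,7)
roi=roi>0
def cost(d):
    s_=cv2.resize(sil(g,LEAF[:1],L0+[d[0],d[1],0,0]).astype(np.float32),(640,480),interpolation=cv2.INTER_AREA); return np.abs(s_-soft)[roi].sum()
r=minimize(cost,[0,0],method="Nelder-Mead",options=dict(initial_simplex=[[0,0],[4,0],[0,4]]))
print("offset seen-minus-predicted",r.x.round(2),r.fun,cost([0,0]),roi.sum())
o=cv2.resize((soft*255).astype(np.uint8),None,fx=4,fy=4)
o=cv2.cvtColor(o,cv2.COLOR_GRAY2BGR); 
for d,c in(((0,0),(0,0,255)),(r.x,(0,255,0))):
    o[cv2.morphologyEx(sil(g,LEAF[:1],L0+[d[0],d[1],0,0]),cv2.MORPH_GRADIENT,np.ones((2,2),np.uint8))>0]=c
o2=cv2.resize(f.astype(np.uint8)[...,::-1],None,fx=4,fy=4)
u,v=(proj(g,L0[None,:3])[0]*4).astype(int); cv2.imwrite("pics/plate.png",cv2.resize(np.hstack([x[v-100:v+100,u-100:u+100] for x in(o,o2)]),(800,400)))
E
```

```text
[612.18  73.56 111.29   1.6 ] [0.08 0.13 0.09 0.  ] [ 0.81 -0.05 -1.67]
offset seen-minus-predicted [-1.24  1.03] 9.440668106079102 29.170702 313
```

View pics/plate.png

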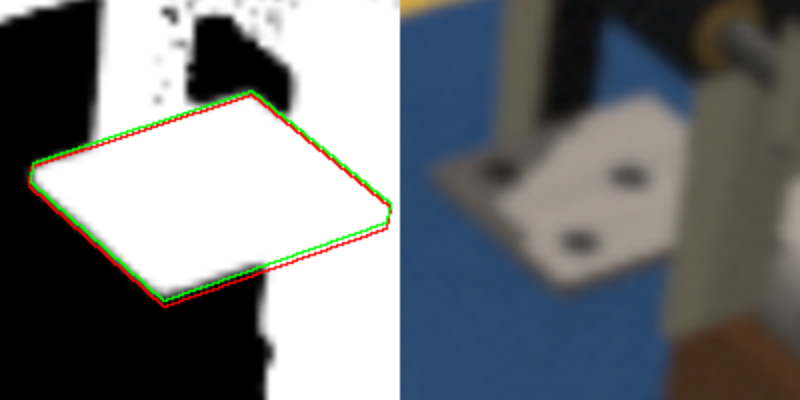

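Prediction and view agree to about 1 mm, and the position and yaw are already on target. Descending 41 mm with force checks.

Call:
jog_arm --commands "0 0 0.15 0 0 0;0 0 0.15 0 0 0;0 0 0.15 0 0 0;0 0 0.15 0 0 0;0 0 0.15 0 0 0;0 0 0.15 0 0 0;0 0 0 0 0 0;0 0 0 0 0 0;0 0 0 0 0 0"

```text
t: 9.22
position: [611.9, 73.8, 88.2]
tcp_rot: [3.141, -0.0, 1.598]
force: [-0.6, 0.6, -0.6]
grip_width: 49.3
grasp_force: 30.0
```

Call:
jog_arm --commands "0 0 0.1 0 0 0;0 0 0.1 0 0 0;0 0 0.1 0 0 0;0 0 0.1 0 0 0;0 0 0.1 0 0 0;0 0 0.1 0 0 0;0 0 0.08 0 0 0;0 0 0.06 0 0 0;0 0 0 0 0 0;0 0 0 0 0 0;0 0 0 0 0 0;0 0 0 0 0 0;0 0 0 0 0 0;0 0 0 0 0 0"

```text
t: 10.38
position: [611.9, 73.7, 69.8]
tcp_rot: [3.141, -0.0, 1.598]
force: [0.1, 1.1, -0.6]
grip_width: 49.2
grasp_force: 30.0
```

```bash
python3 - <<'E'
from h import *
ps=[];D=[];fo=[];F=[]
for _ in range(8):
    g,W=grab("scene"); s=telemetry.read_state(); ps.append(np.r_[s["position"],s["tcp_rot"]]); D.append(W); fo.append(np.r_[s["force"],s["torque"]]); F.append(g["frame"])
m=np.mean(ps,0); print(m.round(3),np.mean(fo,0).round(2)); a=s["tcp_rot"][2]-np.pi/2
W=np.nanmedian(D,0); f=np.mean(F,0)
def zs(c,r,x0,x1,y0,y1):
    R=np.array([[np.cos(r),-np.sin(r)],[np.sin(r),np.cos(r)]]); q=(W[...,:2]-c)@R
    k=(q[...,0]>x0)&(q[...,0]<x1)&(q[...,1]>y0)&(q[...,1]<y1)&(abs(W[...,2]-75)<15); return W[k][:,2]
L=m[:2]-6.9*np.array([-np.sin(a),np.cos(a)])
for n,z in(("leaf",zs(L,a,-20,18,-26,-12)),("jamb",zs([609.2,161],.027,-25,25,-20,18))): print(n,len(z),np.median(z).round(2),np.std(z).round(2))
L0=np.array([L[0],L[1],m[2]-.2,a])
soft=np.clip((1.35-f[...,2]/np.maximum(f[...,0],f[...,1]))/.3,0,1).astype(np.float32)
o=cv2.resize(f.astype(np.uint8)[...,::-1],None,fx=5,fy=5,interpolation=cv2.INTER_CUBIC)
def dr(q,p,c):
    h=cv2.convexHull(((proj(g,q@np.array([[np.cos(p[3]),np.sin(p[3]),0],[-np.sin(p[3]),np.cos(p[3]),0],[0,0,1]])+np.array(p[:3]))+.5)*5).astype(np.float32)).astype(np.int32); cv2.polylines(o,[h],True,c)
dr(LEAF[0],L0,(0,0,255)); dr(LEAF[1],L0,(0,255,0)); [dr(q,(609.2,161,0,.027),(0,255,255)) for q in JK]
u,v=(proj(g,np.array([[610,105,80.]]))[0]*5).astype(int); cv2.imwrite("pics/fin.png",cv2.resize(o[v-225:v+225,u-300:u+300],(800,600)))
E
```

```text
[611.859  73.711  69.736   3.141  -0.      1.598] [-0.2   0.11 -0.74 -0.05 -0.07 -0.01]
leaf 100 74.99 0.43
jamb 4 75.26 0.46
```

View pics/fin.png

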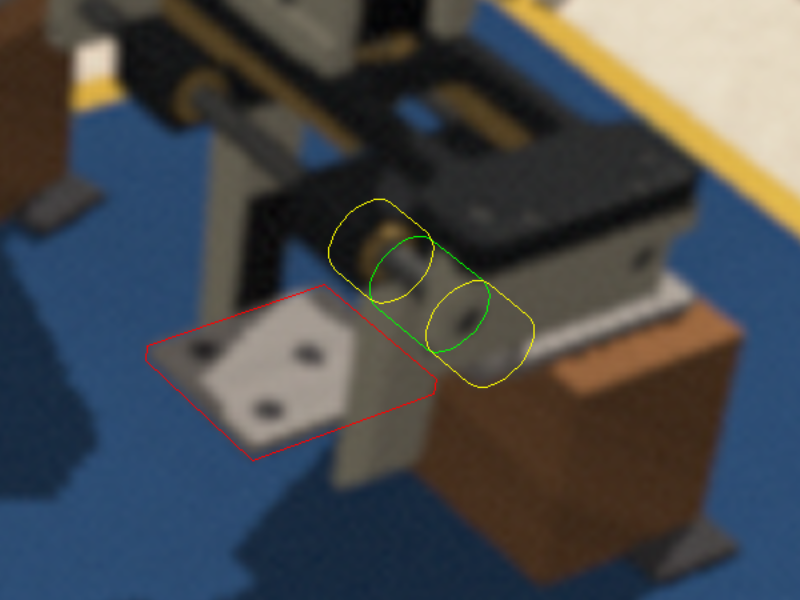

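The knuckle sits between the jamb knuckles with no contact force, and depth puts the plate top at 75.0, level with the jamb leaf. As a last check, I apply the same edge fit to the leaf at rest (saved frames) and now, to remove any camera bias.

```bash
python3 - <<'E'
from h import *
gt=viewer.grab_frame("top"); F=[];P=[]
for _ in range(8):
    g=viewer.grab_frame("scene"); F.append(g["frame"].astype(float)); s=telemetry.read_state(); P.append(np.r_[s["position"],s["tcp_rot"][2]])
m=np.mean(P,0); a=m[3]-np.pi/2
soft=lambda f:np.clip((1.35-f[...,2]/np.maximum(1,np.maximum(f[...,0],f[...,1])))/.3,0,1).astype(np.float32)
def ef(g,f,L0,segs):
    a=L0[3];R=np.array([[np.cos(a),-np.sin(a),0],[np.sin(a),np.cos(a),0],[0,0,1]]);roi=np.zeros((480,640),np.uint8)
    for A,B in segs:
        p,q=proj(g,np.array([A,B],float)@R.T+L0[:3]).round().astype(int); cv2.line(roi,tuple(map(int,p)),tuple(map(int,q)),1,7)
    roi=roi>0; t=soft(f)
    c=lambda d:np.abs(cv2.resize(sil(g,LEAF,L0+[d[0],d[1],0,0]).astype(np.float32),(640,480),interpolation=cv2.INTER_AREA)-t)[roi].sum()
    r=minimize(c,[0,0],method="Nelder-Mead",options=dict(initial_simplex=[[0,0],[3,0],[0,3]])); return r.x.round(2),round(r.fun,1)
S=[((-20,-30,2),(25,-30,2)),((25,-30,2),(25,-9,2))]
S2=[((-25,-30,2),(25,-30,2)),((25,-30,2),(25,30,2)),((-25,-30,2),(-25,30,2)),((-11,58,12),(11,58,12))]
L0=np.array([473.15,-186.3,25,.048])
fs=np.load("scene0.npz")["f"].astype(float);ft=np.load("top0.npz")["f"].astype(float)
print("rest scene",ef(g,fs,L0,S),"top",ef(gt,ft,L0,S2))
for z in(-.2,.3): print("now scene z",z,ef(g,np.mean(F,0),np.array([m[0]+6.9*np.sin(a),m[1]-6.9*np.cos(a),m[2]+z,a]),S))
print(m.round(2))
E
```

```text
rest scene (array([6.53, 0.07]), np.float64(29.4)) top (array([ 0.43, -0.78]), np.float64(40.8))
now scene z -0.2 (array([-2.03,  1.46]), np.float64(11.0))
now scene z 0.3 (array([-1.55,  1.01]), np.float64(11.0))
[611.83  73.71  69.69   1.6 ]
```

The remaining estimates agree within about 1 mm. I'll make a small centring nudge (+0.5 mm x, +0.3 mm z), let it settle, then hand in.

Call:
jog_arm --commands "0 0.02 -0.012 0 0 0;0 0 0 0 0 0;0 0 0 0 0 0;0 0 0 0 0 0;0 0 0 0 0 0;0 0 0 0 0 0;0 0 0 0 0 0;0 0 0 0 0 0"

```text
t: 11.9
position: [612.3, 73.7, 70.0]
tcp_rot: [-3.142, -0.0, 1.598]
force: [0.4, 0.4, -1.7]
grip_width: 49.6
grasp_force: 30.0
```

```bash
python3 - <<'E'
from h import *
s=telemetry.read_state(); print(s["position"].round(2),s["force"].round(2),s["grasp_force"],abs(s["joint_velocities"]).max())
print(ticket.hand_in())
E
```

```text
[612.31  73.73  69.97] [ 0.43  0.38 -1.7 ] 29.99911665916443 0.002552858526584139
the job is handed in; nothing more can be done
None
```

I handed the job in at about 12 s: the single-knuckle leaf is held level and steady with its knuckle in the gap of the left jamb, no contact force showing; the holes should line up to about 1 mm by my estimates, though the gripper hid the bores so I couldn't see this directly.

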